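# Rock the failed relay module out of the sealer's controller

## Task

Take the failed blue relay module out of the white controller: push the red isolator lever fully over to off, turn the yellow wing latch a quarter turn so its tongue is clear of the module, then ease the tight module out by rocking it a little, first towards the lever and then towards the latch and so on, without tipping it far or tugging its rubber-mounted socket upwards. Set it down gently, standing upright, in the red reject tray, leaving lever and latch as you put them and everything else on the bench undisturbed.

Things in the scene. Friction and masses are not known exactly. Their poses are not given: they have to be found in the camera images.
- unit: White controller chassis, fixed, 170 (x) x 300 (y) x 45 mm high; origin on the bench under its centre. Its x points away from the robot, its y to the latch side. The module's black socket (64 x 78 mm, top 75 mm above the bench) stands on its centre; the lever is at y = -110 mm, the latch axis at y = +105 mm.
- isolator_tip (a point): Centre of the red 26 mm ball on the isolator lever. The lever turns about the chassis' y axis, 67 mm above the bench at chassis x = 0, y = -110 mm; the ball is 80 mm from that axis. It stays where it is left and moves with about 1 N.
- isolator (a joint): Isolator lever angle, rad: about 0 = on, leaning 0.5 rad towards the robot (chassis -x); 1.0 = fully off, leaning 0.5 rad away (chassis +x), at its stop.
- latch_wing (a point): Centre of the yellow wing (handle) of the captive latch, on its upright axis, 114 mm above the bench. Wing 12 mm thick, 50 mm long, 30 mm high; it lies above and in line with the tongue, along chassis y when latched. The tongue below reaches 68 mm from the axis, over the module's foot flange.
- latch (a joint): Wing latch angle, rad, counter-clockwise seen from above: about 0 = tongue points to the module (chassis -y), 1.57 = quarter turn, tongue points to chassis +x, clear; stop at 1.6. Stays where it is left.
- socket (a joint): How far the socket has been pulled up on its rubber mounts, m: 0 at rest, about 1 mm per 4 N of net upward pull on it. Keep it under 5 mm (about 22 N); pulling the module straight out of both contact rows takes roughly 40 N, one row at a time about half.
- relay_grip (a point): Failed relay module in the socket: centre of its black grip block, 34 x 34 x 38 mm, on top of the blue housing 50 (x) x 68 (y) x 52 mm over a black foot flange 52 x 92 x 10 mm; 126 mm tall, 0.25 to 0.4 kg. This point is 107 mm above the blade tips. Axes as the chassis' at the start, z up the module. Tip it no more than about 15 degrees while it is in the socket.
- relay_foot (a point): Same module: point midway between the tips of its two brass blades, which are 36 mm long (x), 6 mm thick, at y = +-25 mm, and reach 26 mm below the flange. Seated, this point is 49 mm above the bench. The sprung contacts grip the blades along a line 69 mm above the bench, so a blade is free once its tip has risen 20 mm. Tipping it, the flange pivots on the socket's edge at y = +-39 mm.
- red_tray_floor (a point): Red reject tray, fixed, 180 (x) x 160 (y) mm outside, walls 5 mm thick and 30 mm high; this is the centre of its inner floor, 5 mm above the bench. The module stands in it on its blade tips. It is left or right of the chassis, the white tray on the other side. The lever's ball (up to 150 mm high) and the wing (129 mm) stand on the way there.
- white_tray: White tray of the same size, fixed, holding the spare module; leave alone. Origin under its centre.
- spare_grip (a point): Spare module, same as the failed one, standing in the white tray: centre of its grip block. Leave alone.
- spray: Spray bottle, 60 mm across, 170 mm tall, far right; origin under its centre. Bystander.
- brush: Brush with a wooden handle lying beyond and left of the left tray. Bystander.
- jar: Jar, 70 mm across, 90 mm tall, right; origin under its centre. Bystander.
Not all that is in view belongs to the job. What is shaped like the part that bears relay_grip but purple is not meant.

How it is judged:
By the outcome, as a careful person would: the job done as asked, in the order asked, and still so for the second after the job is handed in, with the robot touching nothing.
It also fails if it takes over 72 s, if anything falls off the work surface, if the arm or the gripper's body presses on something with over 40 N, if the wrist force passes 120 N, or if a joint passes its speed limit or range.

## Robot

A 7-joint arm with a two-finger parallel gripper is mounted at the origin on the work surface. World frame = base frame: x ahead of the robot, y to its left, z up, the work surface at z = 0. Lengths are in m, angles in rad, forces in N, time in s.
With the tool pointing down it reaches from about 0.425 to 0.925 m from the base axis. Payload 6.8 kg.
Tool frame: the origin (TCP) lies on the centre line of the jaws, within the pads' length; the fingertips stand 14 mm ahead of it and the grasp point (between the pads) lies 5 mm behind it (bot.finger_overhang is the distance from the TCP to the fingertips, in m); z points along the fingers, y is the line along which they close (so a half turn about z gives the same grasp; the last joint's range is limited). The gripper opens to 85 mm and grips with 20 to 120 N. Pads are 22 mm wide; open, the fingers measure 114 mm over their backs; the gripper's body (76 mm by 85 mm) begins 54 mm behind the grasp point. The pads swing forward as they close: fully open they stand 13 mm farther back than shut.
Start: joints at [1.081, 0.477, 0.022, 1.555, -0.011, 1.109, -0.083], TCP at [0.252, -0.626, 0.245] pointing down, gripper open.
Joint ranges: [-2.96, 2.96], [-0.34, 2.1], [-1.41, 1.46], [0.24, 2.44], [-1.37, 4.51], [0.17, 1.92], [-2.96, 2.96]. Speed limits (rad/s): [2.39, 2.39, 3.14, 3.14, 3.14, 3.14, 3.14].

## Interface

Orientations are given as a unit quaternion [w, x, y, z].
In Python, from station import bot gives the robot as it stands.
- The arm moves only by the shell command python3 -m inch 'ROWS' [OPENING] [FORCE]. ROWS is JSON, a list of rows, each a list of 4 numbers: the shift along the tool's x, y, z in m, then the turn about the tool's z in degrees. A call has 1 to 12 rows; each row shifts and turns the commanded pose from where the row before left it, along the tool's axes as they then stand; what a row does not reach is not made up. A row lasts 1/10 s, in which the tool goes at most 50 mm and 8.59 degrees, less where a joint would pass 70% of its speed; a pose out of reach is approached as far as the arm can. A call is refused whole if a number of a shift passes 0.05 or a number of a turn 8.59, either way. A call with a gripper value outside its range is refused whole. OPENING is the finger opening in m, from 0 to 0.0854, set as the call begins (- or left out, the last holds). The fingers move at their own pace and stop on an object; FORCE is the grip in N (left out, the last holds). Time passes only in rows, so rows that do not move let the fingers close. It gives the time, the measured TCP pose, the force, the opening and the grip force at its end, in the units of the state.
- bot.get_obs(): the state, without advancing time (a new reading comes with each control period).
- bot.read_camera(name): name is "scene" or "top" or "wrist"; returns a dict with "color" (384x512x3 uint8, red, green, blue), "mtx" (3x3 intrinsics, pixels), "dist_coeffs" ([k1, k2, p1, p2, k3] as OpenCV has them; the pictures are not rectified), "world_from_camera" (4x4, takes a point from camera to world coordinates); the wrist camera has in their place "hand_eye" (4x4, takes a point from camera to tool coordinates, whose origin is the TCP and whose axes are the flange's). Camera axes: x right, y up, looking along -z (the intrinsics and any distortion apply to the point x, -y, -z); pixel columns grow to the right and rows downward; lengths in m; the calibration is good to about 2 mm. A picture is of the moment at which its call begins: read the wrist's pose just before it. There is no depth.
- bot.hand_in(): hands the job in; it is judged then, once.
The state is a dict: "t": time; "q": joint angles; "joint_vel": joint speeds; "joint_torque": joint torques, N m; "eef_pos": TCP position; "tool_rot": TCP orientation; "contact_force": force on the tool from outside, world axes, zero at the start; "torque": the same for the moment, N m; "gripper_width": opening from 0.0 (shut) to 1.0 (fully open); "grasp_force": force on a finger pad.
Only numpy, scipy, OpenCV 4.12 (cv2) and the standard library are available. Lean on these libraries where they do the work, as an engineer would, in place of code of your own. Each camera call takes 0.05 s, during which the arm holds its last target. There are 200 camera calls.

## Working session

There is one attempt and no reset: what is moved stays moved. The work goes in short steps, Python scripts to look and compute and a shell command to move; the robot and the scene stay as the last step left them, time stands still between calls to the robot, and variables do not carry over. Pictures are saved under pics/ and viewed, at most 12 in all, crops included, and the job is handed in when it is done.

```bash
ls; mkdir -p pics; cat > h.py <<'E'
import numpy as np, cv2
from station import bot
def ray(c,uv,W=None):
    W=np.array(c["world_from_camera"]) if W is None else W
    p=cv2.undistortPoints(np.array([[uv]],float),np.array(c["mtx"]),np.array(c["dist_coeffs"]))[0,0]
    return W[:3,3],W[:3,:3]@np.array([p[0],-p[1],-1.])
def onz(c,uv,z,W=None):
    o,d=ray(c,uv,W); return o+d*(z-o[2])/d[2]
def tri(r1,r2):
    (a,u),(b,v)=r1,r2
    s=np.linalg.lstsq(np.c_[u,-v],b-a,rcond=None)[0]
    p,q=a+s[0]*u,b+s[1]*v
    return (p+q)/2,np.linalg.norm(p-q)
def blobs(img,lo,hi,amin=40):
    h=cv2.cvtColor(img,cv2.COLOR_RGB2HSV)
    m=cv2.inRange(h,np.array(lo),np.array(hi))
    n,l,s,c=cv2.connectedComponentsWithStats(m)
    return [(s[i,4],c[i].round(1),s[i,:4]) for i in range(1,n) if s[i,4]>=amin],l
def save(n,img): cv2.imwrite(n,img[:,:,::-1])
E
python3 - <<'E'
from h import *
o=bot.get_obs(); print({k:np.round(v,3) for k,v in o.items()})
cs={n:bot.read_camera(n) for n in("scene","top")}
import pickle; pickle.dump(cs,open("c0.pkl","wb"))
save("pics/a.png",cs["scene"]["color"]);save("pics/b.png",cs["top"]["color"])
for n in cs: print(n,np.array(cs[n]["world_from_camera"]).round(3).tolist())
E
```

```text
pics
{'t': np.float64(0.0), 'q': array([ 1.081,  0.478,  0.022,  1.556, -0.011,  1.109, -0.083]), 'joint_vel': array([ 0.002,  0.   ,  0.   , -0.   ,  0.001, -0.002, -0.002]), 'joint_torque': array([ 0.0000e+00, -5.9646e+01,  1.6080e+00, -2.8120e+01,  1.3000e-02,
        1.0000e-02,  0.0000e+00]), 'eef_pos': array([ 0.251, -0.626,  0.244]), 'tool_rot': array([-0.001,  0.982,  0.19 , -0.   ]), 'contact_force': array([-0.244,  0.17 , -0.742]), 'torque': array([-0.006, -0.049,  0.004]), 'grasp_force': np.float64(0.0), 'gripper_width': np.float64(0.996)}
scene [[0.1, -0.693, 0.714, 1.245], [0.995, 0.077, -0.064, -0.051], [-0.011, 0.717, 0.697, 0.792], [0.0, 0.0, 0.0, 1.0]]
top [[-0.026, 0.996, -0.087, 0.457], [-1.0, -0.025, 0.011, 0.002], [0.009, 0.088, 0.996, 1.243], [0.0, 0.0, 0.0, 1.0]]
```

View pics/a.png

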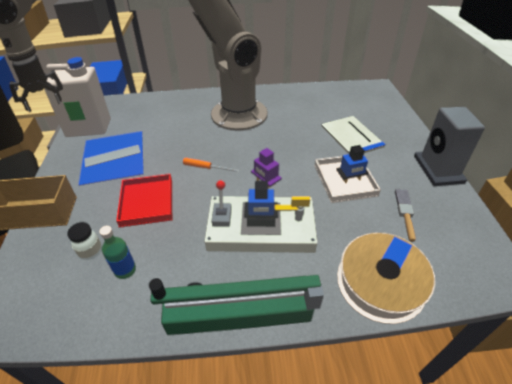

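View pics/b.png

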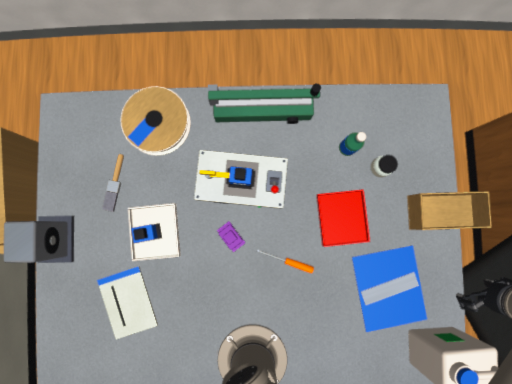

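The scene and top views show the following, with top-view pixels:
- Failed module in the white controller: (241,177)
- Lever ball: (275,189)
- Yellow wing: (213,174)
- Red tray: (343,218), on the robot's right

Candidates for the blue module:
- The one in the white controller, top (241,177), scene (262,205). I choose this one.
- The spare in the white tray, (147,233).
- The purple lookalike, (231,236).
- The blue and black piece on the round board, (145,128).

```bash
python3 - <<'E'
from h import *
import pickle
cs=pickle.load(open("c0.pkl","rb")); T,S=cs["top"],cs["scene"]
h=lambda c:cv2.cvtColor(c["color"],cv2.COLOR_RGB2HSV)
# chassis outline in top
m=((h(T)[...,1]<40)&(h(T)[...,2]>185)).astype(np.uint8)
n,l,s,c=cv2.connectedComponentsWithStats(m)
for i in range(1,n):
    if s[i,4]>400:
        print("white",s[i],c[i].round(1))
        if 190<s[i,0]<205:
            cn=cv2.findContours((l==i).astype(np.uint8),0,2)[0][0]
            b=cv2.boxPoints(cv2.minAreaRect(cn)); P=np.array([onz(T,p,.045) for p in b]); print(P.round(3).tolist(),P.mean(0).round(3)); print([round(float(np.hypot(*(P[k]-P[k-1])[:2])),3) for k in range(4)],[round(float(np.degrees(np.arctan2(*(P[k]-P[k-1])[1::-1]))),1) for k in range(4)])
for nm,c in(("top",T),("scene",S)):
    for col,lo,hi in(("red",(0,150,80),(4,255,255)),("yel",(22,150,120),(32,255,255)),("blue",(105,150,60),(120,255,255))):
        for b in blobs(c["color"],lo,hi,25)[0]: print(nm,col,b)
b,_=blobs(T["color"],(0,150,80),(4,255,255),1000)
print("tray",onz(T,b[0][1],.015))
print("ball top-ray z.137",onz(T,(275,189),.137))
r=cv2.resize(T["color"][135:225,180:300],None,fx=6,fy=6,interpolation=cv2.INTER_CUBIC);save("pics/c.png",r)
E
```

```text
white [ 194  150   94   58 2779] [238.6 178.7]
[[0.542, 0.182, 0.045], [0.71, 0.163, 0.045], [0.672, -0.138, 0.045], [0.505, -0.115, 0.045]] [0.607 0.023 0.045]
[0.3, 0.169, 0.303, 0.169] [82.9, -6.3, -97.1, 172.4]
white [ 128  203   51   58 2017] [155.  231.7]
white [  99  273   58   67 2330] [128.1 305.6]
white [362 273  56  31 727] [389.4 288.4]
white [ 443  349   54   35 1054] [468.6 361.5]
top red (np.int32(41), array([274.3, 188.9]), array([271, 185,   7,   8], dtype=int32))
top red (np.int32(2487), array([342.8, 217.6]), array([317, 190,  53,  56], dtype=int32))
top yel (np.int32(146), array([214.9, 173.4]), array([200, 170,  29,   8], dtype=int32))
top blue (np.int32(304), array([140.7, 132.2]), array([129, 119,  26,  26], dtype=int32))
top blue (np.int32(82), array([344.9, 148.8]), array([340, 140,  14,  15], dtype=int32))
top blue (np.int32(246), array([240.6, 176.4]), array([228, 167,  24,  19], dtype=int32))
top blue (np.int32(225), array([145.9, 232.8]), array([132, 225,  25,  18], dtype=int32))
top blue (np.int32(3770), array([389. , 288.2]), array([353, 246,  74,  86],
[... 768 characters left out ...]
,  74.6]), array([91, 60, 35, 33], dtype=int32))
scene blue (np.int32(1973), array([112.1, 158.5]), array([ 79, 132,  64,  53], dtype=int32))
scene blue (np.int32(65), array([372.8, 146.1]), array([363, 142,  21,   9], dtype=int32))
scene blue (np.int32(162), array([354.1, 160.6]), array([343, 155,  24,  11], dtype=int32))
scene blue (np.int32(203), array([260.5, 197.1]), array([249, 190,  24,  13], dtype=int32))
scene blue (np.int32(437), array([397.1, 251.4]), array([383, 238,  28,  30], dtype=int32))
scene blue (np.int32(300), array([122.5, 265.3]), array([108, 252,  26,  23], dtype=int32))
tray [ 0.46670596 -0.32388212  0.015     ]
ball top-ray z.137 [ 0.55974635 -0.08448797  0.137     ]
```

View pics/c.png

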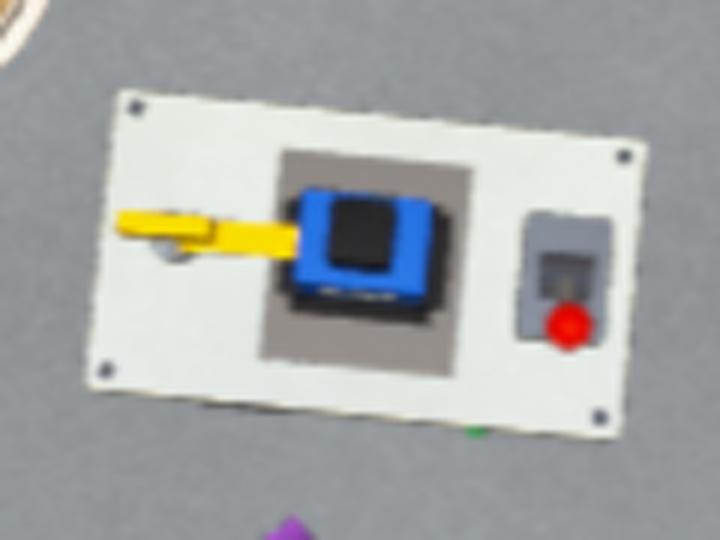

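The crop confirms the choice. The blue housing with the black grip block (crop 362,235) sits in the grey socket, with the yellow tongue over it, the wing at (165,225) and the red ball at (570,325). The red tray is to the robot's right.

```bash
cat >> h.py <<'E'
C=np.array([.608,.022]); YAW=np.radians(-7.1)
def ch(x,y): # chassis -> world
    c,s=np.cos(YAW),np.sin(YAW); return C+np.array([c*x-s*y,s*x+c*y])
def unch(p):
    c,s=np.cos(YAW),np.sin(YAW); d=np.array(p)[:2]-C; return np.array([c*d[0]+s*d[1],-s*d[0]+c*d[1]])
def Rt():
    from scipy.spatial.transform import Rotation as R
    o=bot.get_obs(); q=o["tool_rot"]; return o,R.from_quat([q[1],q[2],q[3],q[0]]).as_matrix()
def plan(t,yaw=None):
    """print tool-axis shift to target t and turn to get tool x at yaw (deg, world)"""
    o,R=Rt(); a=np.degrees(np.arctan2(R[1,0],R[0,0]))
    print("t",round(float(o["t"]),2),"pos",np.round(o["eef_pos"],4),"ch",unch(o["eef_pos"]).round(4),"yaw",a.round(2),"shift",(R.T@(np.array(t)-o["eef_pos"])).round(4),"turn",None if yaw is None else round((a-yaw+180)%360-180,2),"F",np.round(o["contact_force"],1),"w",round(float(o["gripper_width"]),3))
def wristW():
    o,R=Rt(); c=bot.read_camera("wrist"); W=np.eye(4); W[:3,:3]=R; W[:3,3]=o["eef_pos"]; return c,W@np.array(c["hand_eye"])
E
python3 -m inch '[[0.02,-0.018,0,0],[0.033,-0.03,0,0],[0.033,-0.03,0,0],[0.033,-0.03,0,0],[0.033,-0.03,0,0],[0.033,-0.03,0,0],[0.033,-0.03,0,0],[0.033,-0.03,0,0],[0.033,-0.03,0,0],[0.033,-0.03,0,0],[0.033,-0.03,0,0],[0.033,-0.03,0,0]]' 0
python3 - <<'E'
from h import *
plan([*ch(-.09,-.11),.245],-7.1)
E
```

```text
t: 1.3
eef_pos: [0.4775, -0.1591, 0.2452]
tool_rot: [0.0, 0.982, 0.19, -0.0]
contact_force: [-0.1, -0.7, 0.3]
gripper_width: 0.001
grasp_force: 0.0
t 1.3 pos [ 0.4775 -0.1591  0.2452] ch [-0.1071 -0.1958] yaw 21.87 shift [ 0.0565 -0.0668  0.0002] turn 28.97 F [-0.1 -0.7  0.3] w 0.001
```

```bash
python3 -m inch '[[0.028,-0.033,0,0],[0.028,-0.034,0,0],[0,0,0,7.24],[0,0,0,7.24],[0,0,0,7.24],[0,0,0,7.24],[0,0,0,0]]'
python3 - <<'E'
from h import *
c,W=wristW(); plan([*ch(-.09,-.11),.125],-7.1)
save("pics/d.png",c["color"])
import pickle; pickle.dump((c,W),open("w1.pkl","wb"))
for nm,lo,hi,z in(("red",(0,150,80),(4,255,255),.137),("yel",(22,150,120),(32,255,255),.129)):
    for b in blobs(c["color"],lo,hi,60)[0]: p=onz(c,b[1],z,W); print(nm,b,p.round(4),unch(p).round(4))
E
```

```text
t: 2.0
eef_pos: [0.504, -0.0777, 0.245]
tool_rot: [0.0, 0.998, -0.062, -0.0]
contact_force: [-0.1, 0.0, 0.3]
gripper_width: 0.001
grasp_force: 0.0
t 2.05 pos [ 0.504  -0.0777  0.2451] ch [-0.0908 -0.1117] yaw -6.92 shift [ 0.0009 -0.0018  0.1201] turn 0.18 F [-0.7  0.5  0. ] w -0.003
red (np.int32(16495), array([434.7, 169.5]), array([365,  95, 139, 153], dtype=int32)) [ 0.5078 -0.243   0.137 ] [-0.0667 -0.2754]
red (np.int32(575), array([249.3, 132.9]), array([236, 120,  27,  27], dtype=int32)) [ 0.5605 -0.0808  0.137 ] [-0.0344 -0.1079]
yel (np.int32(992), array([36.2, 94.9]), array([ 0, 86, 73, 20], dtype=int32)) [0.6151 0.0992 0.129 ] [-0.0025  0.0775]
```

View pics/d.png

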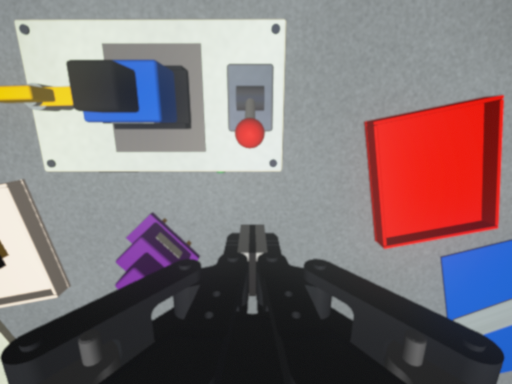

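The wrist view shows the ball at (249,133), the closed fingertips at (252,235), and the purple decoy clear of the path at lower left. I'll lower the fingers behind the ball and push the lever.

```bash
python3 -m inch '[[0,-0.001,0.03,0],[0,-0.001,0.04,0],[0,-0.001,0.04,0],[0,0,0.005,0],[0.015,0,0,0],[0.015,0,0,0],[0.015,0,0,0],[0.012,0,0,0],[0.012,0,0,0],[0.01,0,0,0],[0.006,0,0,0],[0,0,0,0]]'
python3 - <<'E'
from h import *
plan([*ch(0.012,-.11),.13],-7.1)
E
```

```text
t: 3.25
eef_pos: [0.5899, -0.0853, 0.1304]
tool_rot: [-0.0, 0.998, -0.062, 0.0]
contact_force: [0.2, 0.0, -0.3]
gripper_width: 0.003
grasp_force: 0.0
t 3.25 pos [ 0.5899 -0.0853  0.1304] ch [-0.0047 -0.1087] yaw -7.07 shift [0.0167 0.0013 0.0004] turn 0.03 F [ 0.2  0.  -0.3] w 0.003
```

```bash
python3 -m inch '[[0.006,0,0,0],[0.005,0,0,0],[0.003,0,0,0],[0,0,0,0]]'; python3 -m inch '[[0.003,0,0,0],[0.0,0,0,0]]'; python3 -m inch '[[0.002,0,0,0],[0.0,0,0,0]]'
```

```text
t: 3.65
eef_pos: [0.6033, -0.087, 0.1303]
tool_rot: [-0.0, 0.998, -0.062, 0.0]
contact_force: [-0.8, -0.2, -0.5]
gripper_width: 0.003
grasp_force: 0.1
t: 3.85
eef_pos: [0.6061, -0.0874, 0.1303]
tool_rot: [0.0, 0.998, -0.062, 0.0]
contact_force: [-0.1, -0.0, -0.7]
gripper_width: -0.004
grasp_force: 0.2
t: 4.05
eef_pos: [0.6074, -0.0875, 0.1301]
tool_rot: [0.0, 0.998, -0.062, -0.001]
contact_force: [-2.2, 0.4, 0.7]
gripper_width: -0.0
grasp_force: 1.3
```

```bash
for i in 1; do python3 -m inch '[[0.002,0,0,0],[0.0,0,0,0]]'; python3 -m inch '[[0.002,0,0,0],[0.0,0,0,0]]'; done
```

```text
t: 4.25
eef_pos: [0.6079, -0.0876, 0.1299]
tool_rot: [0.0, 0.998, -0.062, -0.002]
contact_force: [-6.8, 1.5, 4.6]
gripper_width: -0.002
grasp_force: 4.3
t: 4.45
eef_pos: [0.6082, -0.0877, 0.1297]
tool_rot: [0.0, 0.998, -0.062, -0.004]
contact_force: [-12.1, 1.2, 8.1]
gripper_width: 0.001
grasp_force: 7.5
```

```bash
python3 -m inch '[[-0.02,0,0,0],[-0.03,0,0,0],[0,0,-0.04,0],[0,0,-0.045,0],[0,0,-0.045,0],[0.01,-0.03,0,8.5],[0.01,-0.04,0,8.5]]'
python3 - <<'E'
from h import *
plan([*ch(-.06,.105),.26],-97.1); print(bot.get_obs()["q"].round(2))
E
```

```text
t: 5.15
eef_pos: [0.5977, -0.0195, 0.2631]
tool_rot: [0.0, 0.977, -0.214, 0.003]
contact_force: [0.4, 0.3, -0.6]
gripper_width: 0.0
grasp_force: 0.0
t 5.15 pos [ 0.5977 -0.0195  0.2631] ch [-0.0051 -0.0425] yaw -24.72 shift [-0.097  -0.1239  0.0027] turn 72.38 F [ 0.4  0.3 -0.6] w 0.0
[ 0.08  0.34 -0.19  1.72  0.08  1.08 -2.14]
```

```bash
python3 -m inch '[[0,0,0,-8.5],[0,0,0,-8.5],[0,0,0,-8.5],[0,0,0,-8.5],[0,0,0,-8.5],[0,0,0,-8.5],[0,0,0,-8.5],[0,0,0,-8.5],[0,0,0,-8.5],[0,0,0,-8.5],[0,0,0,-8.5],[0,0,0,-8.5]]' 0.05
python3 - <<'E'
from h import *
plan([*ch(0,.03),.263],82.9)
E
python3 -m inch '[[0.035,0,0,-5.6],[0.037,0,0,0],[0,0,0,0]]'
python3 - <<'E'
from h import *
c,W=wristW(); plan([*ch(0,.105),.263],82.9); print(bot.get_obs()["q"].round(2))
save("pics/e.png",c["color"])
b,l=blobs(c["color"],(22,150,120),(32,255,255),60)
for x in b: p=onz(c,x[1],.129,W); print(x,p.round(4),unch(p).round(4))
E
```

```text
t: 6.35
eef_pos: [0.5969, -0.0176, 0.2607]
tool_rot: [0.001, 0.776, 0.631, 0.001]
contact_force: [-0.2, -0.4, -0.4]
gripper_width: 0.581
grasp_force: 0.0
t 6.35 pos [ 0.5969 -0.0176  0.2607] ch [-0.0061 -0.0407] yaw 78.25 shift [ 0.0709  0.0004 -0.0023] turn -4.65 F [-0.2 -0.4 -0.4] w 0.581
t: 6.65
eef_pos: [0.6081, 0.0604, 0.2612]
tool_rot: [-0.001, 0.743, 0.669, 0.002]
contact_force: [0.4, 0.0, 0.8]
gripper_width: 0.586
grasp_force: 0.0
t 6.7 pos [0.6082 0.0572 0.2609] ch [-0.0042  0.0349] yaw 83.8 shift [ 0.07    0.0053 -0.002 ] turn 0.9 F [ 0.5 -0.1  0.6] w 0.588
[ 0.23  0.41 -0.56  1.67  0.24  1.13 -0.51]
(np.int32(1137), array([257.9, 144.6]), array([250,  97,  16,  88], dtype=int32)) [0.6185 0.1069 0.129 ] [-0.      0.0856]
```

View pics/e.png

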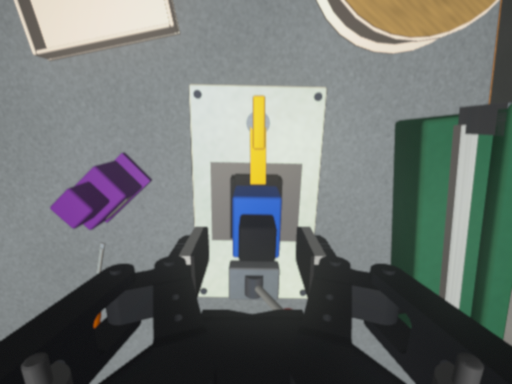

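The wing is at (259,97–148), in line with the tongue down to (259,185). The lever stem at (265,297) leans to the +x side, which is off.

```bash
python3 - <<'E'
from h import *
import cv2
img=cv2.imread("pics/e.png")[:,:,::-1]; c,W=wristW()
p=onz(c,(259,122),.129,W); print(p,unch(p)); plan([p[0],p[1],.114],83.3)
# module grip block top corners
for uv in((241,213),(277,213)): q=onz(c,uv,.175,W); print(q,unch(q))
E
```

```text
[0.6217917  0.12429684 0.129     ] [0.0010419  0.10321709]
t 6.75 pos [0.6081 0.0546 0.2606] ch [-0.0039  0.0324] yaw 83.63 shift [0.0707 0.0057 0.1466] turn 0.33 F [-0.1 -0.8  0.3] w 0.584
[0.59765022 0.05110816 0.175     ] [-0.01386823  0.02760571]
[0.62828515 0.04778305 0.175     ] [0.01694278 0.02809262]
```

```bash
python3 -m inch '[[0.03,0.003,0,0.3],[0.03,0.002,0,0],[0.013,0.0,0,0],[0,0,0.04,0],[0,0,0.04,0],[0,0,0.035,0],[0,0,0.02,0],[0,0,0.01,0],[0,0,0,0]]'
python3 - <<'E'
from h import *
plan([*ch(.0005,.105),.114],82.9)
E
```

```text
t: 7.65
eef_pos: [0.6208, 0.1239, 0.1142]
tool_rot: [-0.0, 0.748, 0.664, -0.001]
contact_force: [-0.1, 0.7, 0.4]
gripper_width: 0.59
grasp_force: 0.0
t 7.65 pos [0.6208 0.1239 0.1142] ch [1.000e-04 1.027e-01] yaw 83.15 shift [0.0023 0.0004 0.0002] turn 0.25 F [-0.1  0.7  0.4] w 0.59
```

Close on the wing and turn it counter-clockwise.

```bash
python3 -m inch '[[0.002,0,0,0],[0,0,0,0],[0,0,0,0],[0,0,0,0]]' 0 30
python3 -m inch '[[0,0,0,-6],[0,0,0,-6],[0,0,0,-6],[0,0,0,-6],[0,0,0,-6],[0,0,0,0]]'
python3 -m inch '[[0,0,0,-6],[0,0,0,-6],[0,0,0,-6],[0,0,0,-6],[0,0,0,-6],[0,0,0,-6],[0,0,0,-6],[0,0,0,-6],[0,0,0,-6],[0,0,0,0]]'
```

```text
t: 8.05
eef_pos: [0.6219, 0.1279, 0.1169]
tool_rot: [0.0, 0.748, 0.664, 0.001]
contact_force: [-3.4, 0.1, 7.6]
gripper_width: 0.135
grasp_force: 33.6
t: 8.65
eef_pos: [0.6212, 0.1278, 0.117]
tool_rot: [0.0, 0.549, 0.836, 0.0]
contact_force: [-4.3, -0.3, 9.0]
gripper_width: 0.135
grasp_force: 34.0
t: 9.65
eef_pos: [0.6205, 0.1269, 0.1169]
tool_rot: [-0.001, 0.11, 0.994, -0.001]
contact_force: [-8.2, -3.1, 12.9]
gripper_width: 0.132
grasp_force: 34.6
```

```bash
python3 - <<'E'
from h import *
plan([*ch(0,.105),.114],-7.1)
E
```

```text
t 9.65 pos [0.6205 0.1269 0.1169] ch [-0.0005  0.1057] yaw 167.36 shift [-0.0006 -0.0006  0.0029] turn 174.46 F [-8.2 -3.1 12.9] w 0.132
```

```bash
python3 -m inch '[[0,0,-0.002,-3],[0,0,0,-3.2],[0,0,0,0]]'
python3 - <<'E'
from h import *
plan([*ch(0,.105),.114],-7.1)
E
```

```text
t: 9.95
eef_pos: [0.6204, 0.1268, 0.117]
tool_rot: [-0.001, 0.057, 0.998, -0.001]
contact_force: [-3.6, -1.8, -0.6]
gripper_width: 0.133
grasp_force: 32.6
t 9.95 pos [0.6204 0.1268 0.117 ] ch [-0.0006  0.1055] yaw 173.43 shift [-0.0006 -0.0005  0.003 ] turn -179.47 F [-3.6 -1.8 -0.6] w 0.133
```

```bash
python3 -m inch '[[0,0,0,0],[0,0,0,0],[0,0,-0.03,0],[0,0,-0.045,0],[0,0,-0.045,0],[0,0,-0.045,0],[0,0,-0.02,0],[0,-0.035,0,0],[0,-0.045,0,0],[0,-0.045,0,0],[0,-0.035,0,0]]' 0.055
python3 -m inch '[[0,0,0,8.2],[0,0,0,8.2],[0,0,0,8.2],[0,0,0,8.2],[0,0,0,8.2],[0,0,0,8.2],[0,0,0,8.2],[0,0,0,8.2],[0,0,0,8.2],[0,0,0,8.2],[0,0,0,8.2],[0,0,0,0]]'
python3 - <<'E'
from h import *
c,W=wristW(); plan([*ch(0,0),.3],82.9)
save("pics/f.png",c["color"])
b,l=blobs(c["color"],(105,150,60),(120,255,255),200)
for x in b: print(x,unch(onz(c,x[1],.137,W)).round(4))
import pickle; pickle.dump((c,W),open("w2.pkl","wb"))
E
```

```text
t: 11.05
eef_pos: [0.6033, -0.0346, 0.3028]
tool_rot: [0.001, 0.059, 0.998, -0.001]
contact_force: [0.7, -1.0, 0.5]
gripper_width: 0.645
grasp_force: 0.0
t: 12.25
eef_pos: [0.6035, -0.0312, 0.303]
tool_rot: [0.001, 0.748, 0.663, 0.001]
contact_force: [0.1, -0.5, -0.2]
gripper_width: 0.642
grasp_force: 0.0
t 12.3 pos [ 0.6034 -0.0312  0.3029] ch [ 0.002  -0.0534] yaw 83.39 shift [ 0.0534 -0.0016  0.0029] turn 0.49 F [ 0.3 -0.2 -0.7] w 0.644
(np.int32(1533), array([250.5, 130.5]), array([228, 102,  45,  63], dtype=int32)) [0.     0.0056]
(np.int32(878), array([116.6, 359.8]), array([ 93, 342,  48,  41], dtype=int32)) [-0.1848 -0.3047]
```

View pics/f.png

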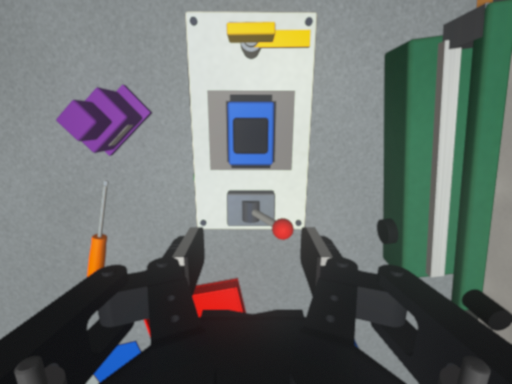

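The latch tongue at (285,40) now points to chassis +x, clear of the module. The lever ball at (283,229) is off, and the grip block is at (250,136).

```bash
python3 - <<'E'
from h import *
import pickle; c,W=pickle.load(open("w2.pkl","rb"))
p=onz(c,(250.5,135.5),.175,W); print(p,unch(p)); plan([p[0],p[1],.158],82.9)
p=onz(c,(283,229),.137,W);print("ball",unch(p))
E
```

```text
[0.60840648 0.02407854 0.175     ] [0.00014646 0.00211284]
t 12.3 pos [ 0.6034 -0.0312  0.3029] ch [ 0.002  -0.0534] yaw 83.39 shift [ 0.0556 -0.0016  0.1449] turn 0.49 F [ 0.3 -0.2 -0.7] w 0.644
ball [ 0.03926421 -0.1088193 ]
```

```bash
python3 -m inch '[[0.025,-0.001,0,0.5],[0.029,-0.0006,0,0],[0,0,0.04,0],[0,0,0.04,0],[0,0,0.035,0],[0,0,0.02,0],[0,0,0.01,0],[0,0,0,0]]'
python3 -m inch '[[0,0,0,0],[0,0,0,0],[0,0,0,0],[0,0,0,0]]' 0 30
python3 - <<'E'
from h import *
plan([*ch(0,0),.158],82.9)
E
```

```text
t: 13.1
eef_pos: [0.6077, 0.0222, 0.1564]
tool_rot: [-0.001, 0.75, 0.661, -0.001]
contact_force: [0.0, 0.4, 0.8]
gripper_width: 0.642
grasp_force: 0.0
t: 13.5
eef_pos: [0.6089, 0.0225, 0.1589]
tool_rot: [0.001, 0.75, 0.661, 0.001]
contact_force: [-1.7, -0.0, 6.9]
gripper_width: 0.394
grasp_force: 32.8
t 13.5 pos [0.6089 0.0225 0.1589] ch [0.0008 0.0007] yaw 82.74 shift [-0.0007 -0.0008  0.0009] turn -0.16 F [-1.7 -0.   6.9] w 0.394
```

```bash
python3 -m inch '[[-0.002,0,-0.001,0],[-0.002,0,-0.001,0],[-0.002,0,-0.0005,0],[-0.002,0,-0.0005,0],[0,0,0,0]]'
```

```text
t: 14.0
eef_pos: [0.6079, 0.0187, 0.1605]
tool_rot: [-0.001, 0.75, 0.662, 0.003]
contact_force: [4.2, 10.4, -7.1]
gripper_width: 0.397
grasp_force: 31.3
```

```bash
python3 -m inch '[[-0.003,0,0,0],[-0.003,0,0,0],[-0.003,0,0,0],[0,0,0,0]]'
python3 - <<'E'
from h import *
plan([*ch(0,0),.158],82.9)
E
```

```text
t: 14.4
eef_pos: [0.6072, 0.0119, 0.1619]
tool_rot: [-0.002, 0.749, 0.662, 0.004]
contact_force: [1.1, 13.4, 1.2]
gripper_width: 0.392
grasp_force: 32.2
t 14.4 pos [0.6072 0.0119 0.1619] ch [ 0.0005 -0.0101] yaw 82.97 shift [ 0.0101 -0.0005  0.004 ] turn 0.07 F [ 1.1 13.4  1.2] w 0.392
```

```bash
python3 -m inch '[[-0.002,0,-0.001,0],[-0.002,0,-0.001,0],[-0.002,0,0,0],[0,0,0,0]]'
python3 - <<'E'
from h import *
plan([*ch(0,0),.158],82.9)
c,W=wristW(); save("pics/g.png",c["color"])
s=bot.read_camera("scene"); save("pics/g2.png",cv2.resize(s["color"][160:260,190:330],None,fx=5,fy=5,interpolation=cv2.INTER_CUBIC))
E
```

```text
t: 14.8
eef_pos: [0.6062, 0.0056, 0.1632]
tool_rot: [-0.002, 0.749, 0.662, 0.004]
contact_force: [2.4, 12.4, -2.6]
gripper_width: 0.393
grasp_force: 31.6
t 14.8 pos [0.6062 0.0056 0.1632] ch [ 0.0003 -0.0165] yaw 82.96 shift [ 0.0164 -0.0003  0.0054] turn 0.06 F [ 2.4 12.4 -2.6] w 0.393
```

View pics/g2.png

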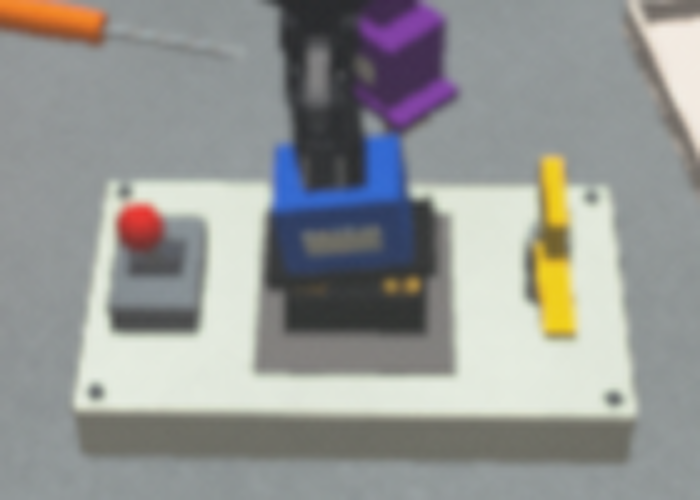

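The scene crop shows the module tipped towards the lever. The flange's latch side is raised and the gold blade is showing at (395,285). The latch tongue is clear and the lever is off. Next I rock it towards the latch.

```bash
python3 -m inch '[[0.004,0,-0.001,0],[0.004,0,-0.001,0],[0.004,0,-0.001,0],[0.004,0,-0.001,0],[0,0,0,0]]'
python3 -m inch '[[0.004,0,-0.001,0],[0.004,0,-0.001,0],[0,0,0,0]]'
python3 - <<'E'
from h import *
plan([*ch(0,0),.158],82.9)
E
```

```text
t: 15.4
eef_pos: [0.6067, 0.0114, 0.1653]
tool_rot: [0.001, 0.751, 0.66, -0.002]
contact_force: [1.4, -6.0, -7.6]
gripper_width: 0.394
grasp_force: 30.9
t: 15.7
eef_pos: [0.6074, 0.0184, 0.167]
tool_rot: [0.001, 0.752, 0.659, -0.003]
contact_force: [2.3, -6.4, -8.7]
gripper_width: 0.397
grasp_force: 30.7
t 15.7 pos [0.6074 0.0184 0.167 ] ch [-0.0001 -0.0036] yaw 82.52 shift [0.0037 0.0001 0.009 ] turn -0.38 F [ 2.3 -6.4 -8.7] w 0.397
```

```bash
python3 -m inch '[[0.004,0,-0.001,0],[0.004,0,-0.001,0],[0.004,0,-0.0005,0],[0,0,0,0]]'
python3 -m inch '[[0.004,0,-0.0005,0],[0.004,0,-0.0005,0],[0,0,0,0]]'
python3 - <<'E'
from h import *
plan([*ch(0,0),.158],82.9)
E
```

```text
t: 16.1
eef_pos: [0.6088, 0.0296, 0.1693]
tool_rot: [0.001, 0.752, 0.659, -0.004]
contact_force: [1.6, -8.5, -7.9]
gripper_width: 0.393
grasp_force: 30.8
t: 16.4
eef_pos: [0.6097, 0.0368, 0.1701]
tool_rot: [0.002, 0.752, 0.659, -0.004]
contact_force: [0.8, -10.0, -7.8]
gripper_width: 0.391
grasp_force: 30.7
t 16.4 pos [0.6097 0.0368 0.1701] ch [-0.0001  0.0149] yaw 82.47 shift [-0.0148  0.0003  0.0122] turn -0.43 F [  0.8 -10.   -7.8] w 0.391
```

```bash
python3 -m inch '[[0.004,0,-0.0005,0],[0,0,0,0]]'
python3 -m inch '[[-0.004,0,-0.001,0],[-0.004,0,-0.001,0],[-0.004,0,-0.001,0],[-0.004,0,-0.001,0],[-0.004,0,-0.001,0],[0,0,0,0]]'
python3 -m inch '[[-0.004,0,-0.001,0],[-0.004,0,-0.001,0],[0,0,0,0]]'
python3 - <<'E'
from h import *
plan([*ch(0,0),.158],82.9)
E
```

```text
t: 16.6
eef_pos: [0.6102, 0.0403, 0.1705]
tool_rot: [0.002, 0.752, 0.659, -0.004]
contact_force: [2.2, -10.7, -8.8]
gripper_width: 0.394
grasp_force: 30.9
t: 17.2
eef_pos: [0.6081, 0.0277, 0.1771]
tool_rot: [-0.001, 0.75, 0.661, -0.0]
contact_force: [0.9, 2.9, -15.4]
gripper_width: 0.391
grasp_force: 31.5
t: 17.5
eef_pos: [0.6073, 0.0203, 0.1793]
tool_rot: [-0.001, 0.75, 0.661, 0.0]
contact_force: [1.9, 4.6, -14.9]
gripper_width: 0.395
grasp_force: 31.6
t 17.5 pos [0.6073 0.0203 0.1793] ch [-0.0005 -0.0018] yaw 82.76 shift [0.0017 0.0005 0.0213] turn -0.14 F [  1.9   4.6 -14.9] w 0.395
```

```bash
python3 -m inch '[[-0.004,0,0,0],[-0.004,0,0,0],[-0.004,0,0,0],[0,0,0,0]]'
python3 -m inch '[[-0.004,0,0,0],[-0.003,0,0,0],[0,0,0,0]]'
python3 - <<'E'
from h import *
plan([*ch(0,0),.158],82.9)
c=bot.read_camera("scene"); save("pics/i.png",cv2.resize(c["color"][160:260,190:330],None,fx=5,fy=5,interpolation=cv2.INTER_CUBIC))
E
```

```text
t: 17.9
eef_pos: [0.6061, 0.0082, 0.1801]
tool_rot: [-0.0, 0.75, 0.661, 0.0]
contact_force: [0.2, 2.0, -7.2]
gripper_width: 0.391
grasp_force: 31.8
t: 18.2
eef_pos: [0.6057, 0.0006, 0.1806]
tool_rot: [0.0, 0.751, 0.661, 0.001]
contact_force: [-2.5, 4.2, 2.5]
gripper_width: 0.392
grasp_force: 32.9
t 18.2 pos [6.057e-01 6.000e-04 1.806e-01] ch [ 0.0003 -0.0216] yaw 82.69 shift [ 0.0215 -0.0004  0.0226] turn -0.21 F [-2.5  4.2  2.5] w 0.392
```

View pics/i.png

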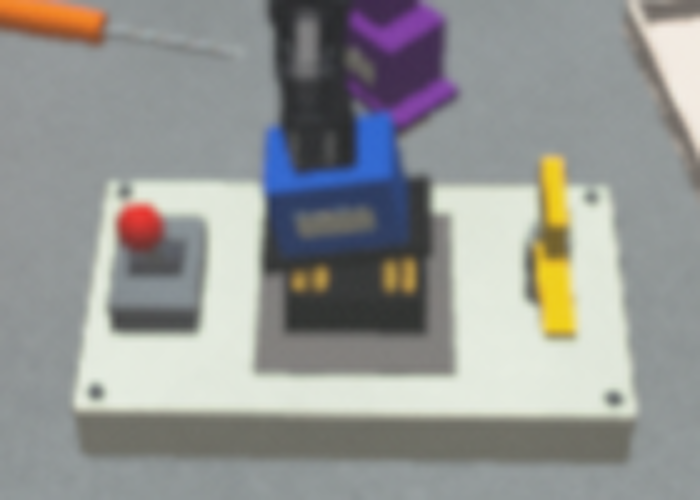

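Both blade pairs are showing, at (310,280) on the lever side and (400,275) on the latch side, so it is nearly out. I'll rock back towards the latch with a light lift.

```bash
python3 -m inch '[[0.004,0,-0.001,0],[0.004,0,-0.001,0],[0.004,0,-0.001,0],[0,0,0,0]]'
python3 -m inch '[[0.004,0,-0.001,0],[0.004,0,-0.001,0],[0,0,0,0]]'
python3 -m inch '[[0.004,0,-0.001,0],[0.004,0,-0.001,0],[0,0,0,0]]'
```

```text
t: 18.65
eef_pos: [0.6063, 0.0079, 0.1811]
tool_rot: [0.002, 0.751, 0.66, -0.003]
contact_force: [-0.5, -9.2, -5.7]
gripper_width: 0.395
grasp_force: 31.6
t: 18.95
eef_pos: [0.6071, 0.0139, 0.1828]
tool_rot: [0.002, 0.752, 0.659, -0.004]
contact_force: [-2.1, -13.0, -5.4]
gripper_width: 0.392
grasp_force: 31.6
t: 19.25
eef_pos: [0.6095, 0.028, 0.1867]
tool_rot: [0.001, 0.751, 0.661, 0.0]
contact_force: [-0.2, -2.5, -0.9]
gripper_width: 0.39
grasp_force: 32.1
```

```bash
python3 -m inch '[[0,0,-0.002,0],[0,0,-0.002,0],[0,0,-0.002,0],[0,0,0,0]]'
python3 - <<'E'
from h import *
plan([*ch(0,0),.158],82.9)
E
```

```text
t: 19.65
eef_pos: [0.6091, 0.0289, 0.1928]
tool_rot: [0.0, 0.75, 0.661, 0.001]
contact_force: [0.6, -0.3, -2.9]
gripper_width: 0.39
grasp_force: 32.0
t 19.65 pos [0.6091 0.0289 0.1928] ch [0.0002 0.007 ] yaw 82.75 shift [-0.007  -0.0003  0.0348] turn -0.15 F [ 0.6 -0.3 -2.9] w 0.39
```

Free: the force reads only the module's weight, about 3 N. I'll firm up the grip, lift, and carry it over the ball to the red tray.

```bash
python3 -m inch '[[0,0,-0.005,0],[0,0,-0.01,0],[0,0,-0.015,0],[0,0,-0.02,0],[0,0,-0.02,0],[0,0,-0.02,0],[0,0,-0.02,0],[0,0,-0.015,0],[0,0,-0.01,0],[0,0,-0.005,0],[0,0,0,0]]' 0 45
python3 -m inch '[[-0.01,-0.003,0,0],[-0.02,-0.005,0,0],[-0.028,-0.007,0,0],[-0.028,-0.007,0,0],[-0.028,-0.007,0,0],[-0.028,-0.007,0,0],[-0.028,-0.007,0,0],[-0.028,-0.007,0,0],[-0.028,-0.007,0,0],[-0.028,-0.007,0,0],[-0.028,-0.007,0,0],[-0.028,-0.007,0,0]]'
python3 -m inch '[[-0.028,-0.009,0,0],[-0.02,-0.007,0,0],[-0.01,-0.003,0,0],[0,0,0,0],[0,0,0,0]]'
python3 - <<'E'
from h import *
plan([.467,-.324,.16],82.9)
c=bot.read_camera("scene"); b=[x for x in blobs(c["color"],(0,150,80),(4,255,255),300)[0]]; print(b)
save("pics/j.png",cv2.resize(c["color"][90:240,70:270],None,fx=4,fy=4,interpolation=cv2.INTER_CUBIC))
E
```

```text
t: 20.75
eef_pos: [0.609, 0.0282, 0.3327]
tool_rot: [0.0, 0.751, 0.661, 0.0]
contact_force: [-0.4, 0.8, -2.5]
gripper_width: 0.392
grasp_force: 50.4
t: 21.95
eef_pos: [0.4905, -0.271, 0.3313]
tool_rot: [-0.001, 0.751, 0.66, -0.0]
contact_force: [0.3, -1.6, -3.2]
gripper_width: 0.391
grasp_force: 50.4
t: 22.45
eef_pos: [0.4663, -0.3234, 0.332]
tool_rot: [-0.0, 0.75, 0.661, 0.0]
contact_force: [0.2, 0.6, -1.7]
gripper_width: 0.39
grasp_force: 50.4
t 22.45 pos [ 0.4663 -0.3234  0.332 ] ch [-0.0979 -0.3603] yaw 82.77 shift [-0.0007  0.0008  0.172 ] turn -0.13 F [ 0.2  0.6 -1.7] w 0.39
[(np.int32(2024), array([146.1, 202.7]), array([117, 175,  55,  51], dtype=int32))]
```

View pics/j.png

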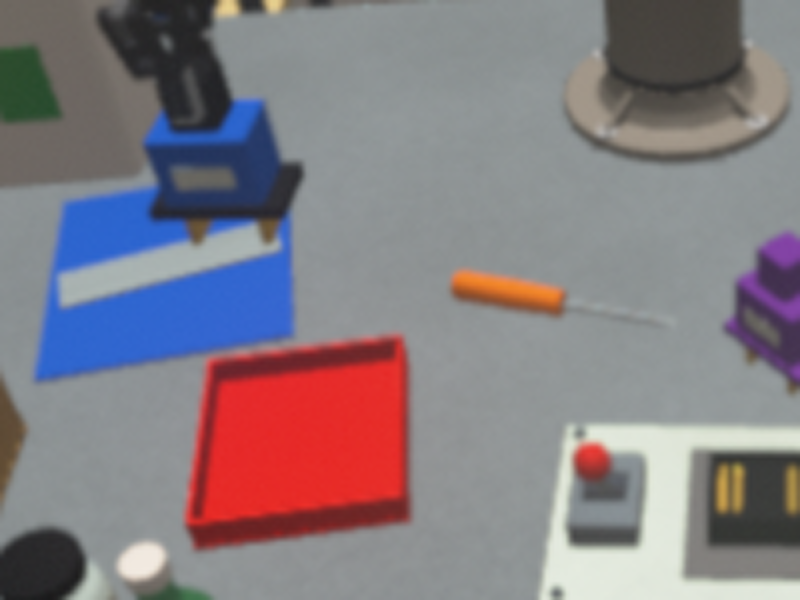

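The module hangs nearly upright, with both blade tips at about row 242. The tray is below and appears lower in the crop only because of the module's height. I'll lower it.

```bash
python3 -m inch '[[0,0,0.015,0],[0,0,0.03,0],[0,0,0.03,0],[0,0,0.03,0],[0,0,0.03,0],[0,0,0.025,0],[0,0,0.02,0],[0,0,0.015,0],[0,0,0.006,0],[0,0,0,0]]'
python3 -m inch '[[0,0,0.003,0],[0,0,0.003,0],[0,0,0.002,0],[0,0,0,0]]'
python3 - <<'E'
from h import *
c=bot.read_camera("scene"); T=bot.read_camera("top")
a=cv2.resize(c["color"][140:240,90:190],(400,400),interpolation=cv2.INTER_CUBIC); b=cv2.resize(T["color"][168:268,293:393],(400,400),interpolation=cv2.INTER_CUBIC)
save("pics/k.png",np.hstack([a,b]))
E
```

```text
t: 23.5
eef_pos: [0.4658, -0.3239, 0.1305]
tool_rot: [-0.001, 0.75, 0.661, -0.0]
contact_force: [0.9, 0.1, -2.3]
gripper_width: 0.393
grasp_force: 50.3
t: 23.9
eef_pos: [0.4659, -0.3247, 0.1234]
tool_rot: [0.0, 0.751, 0.661, -0.0]
contact_force: [0.3, -0.2, -2.4]
gripper_width: 0.386
grasp_force: 50.3
```

View pics/k.png

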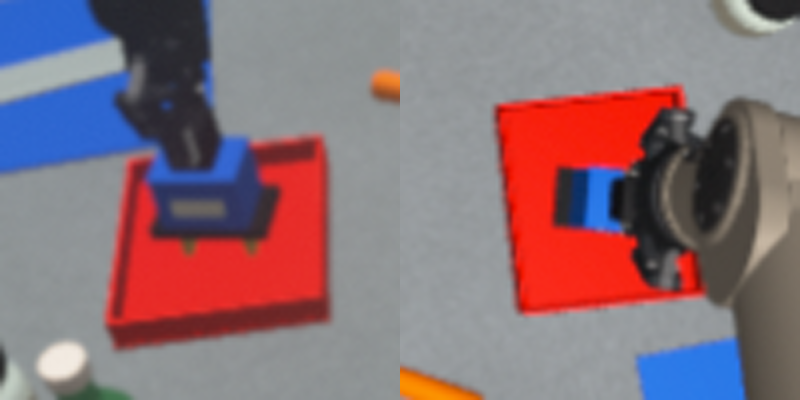

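The module is well inside the red tray, upright, with its blades a few mm above the floor. I'll set it down softly.

```bash
python3 -m inch '[[0,0,0.002,0],[0,0,0.002,0],[0,0,0,0]]' 0 25
python3 -m inch '[[0,0,0.001,0],[0,0,0.001,0],[0,0,0,0]]'
python3 -m inch '[[0,0,0.001,0],[0,0,0.001,0],[0,0,0,0]]'
```

```text
t: 24.3
eef_pos: [0.4661, -0.3246, 0.1195]
tool_rot: [0.0, 0.751, 0.661, 0.0]
contact_force: [-1.0, 0.1, -1.0]
gripper_width: 0.386
grasp_force: 50.6
t: 24.6
eef_pos: [0.4664, -0.3245, 0.1193]
tool_rot: [0.0, 0.751, 0.661, -0.0]
contact_force: [-5.5, 3.7, 16.7]
gripper_width: 0.391
grasp_force: 52.9
t: 24.9
eef_pos: [0.4667, -0.3242, 0.1191]
tool_rot: [0.001, 0.751, 0.661, -0.001]
contact_force: [-9.9, 7.1, 32.3]
gripper_width: 0.387
grasp_force: 55.0
```

```bash
python3 -m inch '[[0,0,-0.001,0],[0,0,-0.001,0],[0,0,-0.0005,0],[0,0,0,0]]'
python3 -m inch '[[0,0,0,0],[0,0,0,0],[0,0,0,0]]' 0.035 20
python3 -m inch '[[0,0,0,0],[0,0,0,0]]' 0.038
python3 - <<'E'
from h import *
c=bot.read_camera("scene"); T=bot.read_camera("top"); 
a=cv2.resize(c["color"][140:240,90:190],(560,560),interpolation=cv2.INTER_CUBIC); save("pics/l.png",a)
E
```

```text
t: 25.3
eef_pos: [0.4663, -0.3244, 0.1193]
tool_rot: [0.0, 0.751, 0.661, -0.0]
contact_force: [-3.4, 1.8, 12.4]
gripper_width: 0.39
grasp_force: 52.3
t: 25.6
eef_pos: [0.466, -0.3247, 0.1177]
tool_rot: [0.0, 0.751, 0.661, 0.0]
contact_force: [0.9, -0.1, 0.0]
gripper_width: 0.412
grasp_force: 0.0
t: 25.8
eef_pos: [0.4659, -0.3245, 0.1176]
tool_rot: [-0.0, 0.751, 0.661, -0.0]
contact_force: [-0.1, -0.5, 0.3]
gripper_width: 0.444
grasp_force: 0.0
```

View pics/l.png

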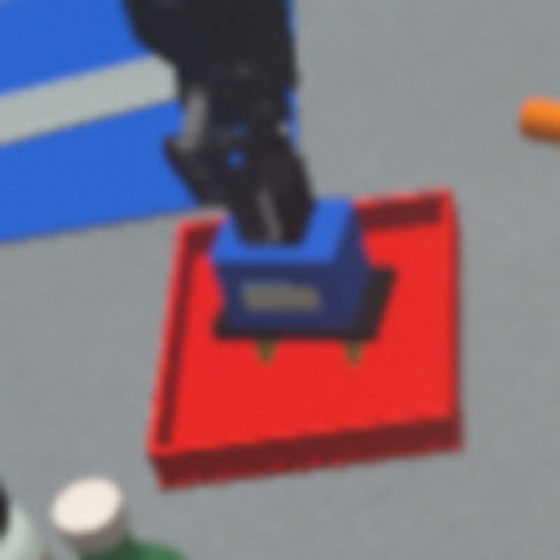

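It stands upright on both blades, with tips at (265,360) and (353,358). I'll open and withdraw straight up.

```bash
python3 -m inch '[[0,0,0,0],[0,0,0,0],[0,0,-0.005,0],[0,0,-0.015,0],[0,0,-0.03,0],[0,0,-0.04,0],[0,0,-0.04,0],[0,0,-0.03,0],[0,0,-0.02,0],[0,0,0,0],[0,0,0,0]]' 0.06
python3 - <<'E'
from h import *
plan([0.467,-.324,.3],82.9)
S=bot.read_camera("scene")
img=S["color"]; save("pics/m.png",cv2.resize(img[120:270,100:340],(800,500),interpolation=cv2.INTER_CUBIC))
E
```

```text
t: 27.0
eef_pos: [0.4659, -0.3245, 0.2986]
tool_rot: [0.001, 0.751, 0.661, 0.0]
contact_force: [0.8, -0.9, -0.2]
gripper_width: 0.703
grasp_force: 0.0
t 27.0 pos [ 0.4659 -0.3245  0.2986] ch [-0.0981 -0.3614] yaw 82.72 shift [ 0.0006  0.001  -0.0014] turn -0.18 F [ 0.8 -0.9 -0.2] w 0.703
```

View pics/m.png

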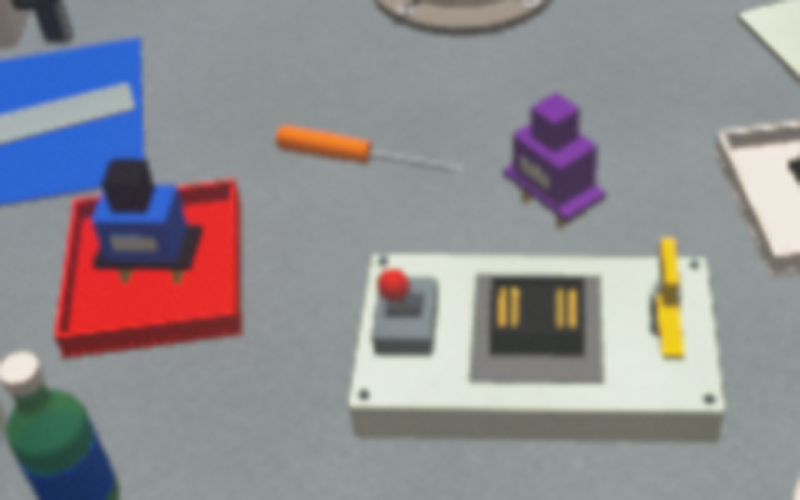

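The module stands upright in the red tray at (140,225). The lever is off at (393,285), the latch is turned clear at (670,300), the socket is empty and the other items look undisturbed.

```bash
python3 -c "
from station import bot
print(bot.hand_in())"
```

```text
the job is handed in; nothing more can be done
None
```

The failed relay module is standing upright in the red tray, the lever is off, the latch is turned clear and the job is handed in at 27 s; set-down was firmer than intended, pressing about 32 N for a moment.

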